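# Heavier mallet-head blank held up in the bar clamp

## Task

Two laminated mallet-head blanks lie on the bench; they look alike, but one is glued up from denser wood. Lift each in turn well clear of the bench to feel which is heavier, lay the lighter one back down where it lay, and if the bar clamp is set too tight to take a blank lengthways, slide its loose jaw along the bar until it leaves about a finger's width of room at each end. Finish while holding the heavier blank between the clamp's jaws for me to wind the screw: level, its length in line with the bar and centred over it, about a centimetre above the bar so the steel does not stain it, and touching no part of the clamp; keep hold of it there, and do not knock the clamp or move the other things on the bench.

Things in the scene. Friction and masses are not known exactly. Their poses are not given: they have to be found in the camera images.
- blank_a_mid (a point): Centre, half-way up (38 mm), of one of two identical-looking blocks of glued cream, ochre and red wood strips, 120 mm long (x), 56 wide (y), 76 high (z), lying on a 120 x 56 face, its length within 25 degrees of the robot's left-right line. One lies left of the middle, one right; either may be the heavier. They weigh 0.2 to 0.52 kg, the heavier at least 0.17 kg more.
- blank_b_mid (a point): Centre, half-way up (38 mm), of the other, identical-looking block of glued cream, ochre and red wood strips, 120 mm long (x), 56 wide (y), 76 high (z), lying on a 120 x 56 face, its length within 25 degrees of the robot's left-right line. One lies left of the middle, one right; either may be the heavier. They weigh 0.2 to 0.52 kg, the heavier at least 0.17 kg more.
- clamp: Bar clamp fixed to the bench, jaws up, in two wooden saddles. Origin on the bench under the bar; y along the bar (within 9 degrees of the robot's y), x across it, z up. Steel bar 10 mm thick, 20 to 50 mm above the bench, y = -180 to +205 mm. Its fixed screw head at -y is 36 mm wide, 105 mm high; behind it the screw ends at y = -212 mm with a tommy bar up to 118 mm high.
- shoe_face (a point): Centre of the face of the clamp's fixed round shoe (36 mm diameter), 90 mm from the clamp's origin towards -y, 80 mm above the bench (30 mm above the bar); the face looks along the clamp's +y, to the loose jaw. Axes as the clamp's.
- jaw_face (a point): Centre of the loose jaw's face, 80 mm above the bench, looking along the clamp's -y to the shoe. The jaw is an upright block 36 mm wide (clamp x), 28 mm thick (from this face towards +y), up to 106 mm above the bench, with narrower cheeks and rib low on the bar, to 40 mm behind the face; it can be pinched across its width from above, or pushed. Axes as the clamp's.
- jaw (a joint): Loose jaw sliding along the bar: the value is the gap between shoe face and jaw face in m, 0 to 0.20, growing as the jaw goes towards the clamp's +y. It slides against about 5 N of friction and stays where it is left. It starts anywhere from 0.07 to 0.175.
- glue_bottle: White plastic glue bottle, 64 mm in diameter, 170 mm high, standing at the left; origin at the centre of its underside. Not part of the job.
- wax_tin: Round closed metal tin, 68 mm in diameter, 45 mm high, standing at the right; origin at the centre of its underside. Not part of the job.
- glue_brush: Flat glue brush lying on the bench at the right, near the robot; origin under its middle. Not part of the job.
Mind the look-alikes: they are no part of the job. Leave any black or blue look-alike of the part that bears blank_a_mid alone.

How it is judged:
On the way, in this order (a step that is already met when the one before it is completed fails the run):
1. the lighter blank has been lifted clear of the bench in the gripper (underside at least 20 mm up) (height (world z) of blank_a_mid above 0.058 m and contact force between the fingers and blank_a above 0.5 N), for 0.2 s.
2. after that the heavier blank is lifted clear in the gripper, the lighter lying on the bench again (height (world z) of blank_b_mid above 0.058 m and contact force between the fingers and blank_b above 0.5 N and height (world z) of blank_a_mid below 0.043 m), for 0.2 s.
At the end, for the whole second after the job is handed in: Heavier blank held still between the jaws: ends 3 mm clear or more, gap under 190 mm, within 12 mm of the bar line, in line and level within 7 degrees, underside 3 to 25 mm above the bar, not touching the clamp; lighter blank flat on the bench within 50 mm of its start (contact force between the fingers and blank_b above 0.5 N and contact force between blank_b and clamp below 0.2 N and linear speed of each of blank_b, blank_a below 0.02 m/s and y of blank_b_mid in the frame of shoe_face above 0.063 m and y of blank_b_mid in the frame of jaw_face below -0.063 m and value of joint jaw below 0.19 m and x of blank_b_mid in the frame of clamp between -0.012 and 0.012 m and z of blank_b_mid in the frame of clamp between 0.091 and 0.113 m and angle between the x axis of blank_b_mid and the y axis of clamp, either way round below 0.12 rad and angle between blank_b_mid's own z axis and vertical below 0.12 rad and height (world z) of blank_a_mid between 0.035 and 0.041 m and angle between blank_a_mid's own z axis and vertical below 0.08 rad and distance of blank_a_mid from where it was at the start of the episode below 0.05 m); the arm keeps its last pose, push and grip.
It fails at once if a blank is knocked against the clamp (over 20 N) (contact force between any of blank_a, blank_b and clamp above 20 N).
It fails at once if a bystander is moved by more than 30 mm (distance of any of glue_bottle, wax_tin, glue_brush from where it was at the start of the episode above 0.03 m).
It also fails if it takes over 72 s, if anything falls off the work surface, if the arm or the gripper's body presses on something with over 40 N, if the wrist force passes 120 N, or if a joint passes its speed limit or range.

## Robot

A 7-joint arm with a two-finger parallel gripper is mounted at the origin on the work surface. World frame = base frame: x ahead of the robot, y to its left, z up, the work surface at z = 0. Lengths are in m, angles in rad, forces in N, time in s.
With the tool pointing down it reaches from about 0.4 to 0.85 m from the base axis. Payload 10.4 kg.
Tool frame: the origin (TCP) lies midway between the tips of the shut fingers; the grasp point (between the pads) lies 19 mm behind it (arm.pinch_z is the distance from the TCP to the grasp point, in m); z points along the fingers, y is the line along which they close (so a half turn about z gives the same grasp; the last joint's range is limited). The gripper opens to 85 mm and grips with 20 to 120 N. Pads are 22 mm wide; open, the fingers measure 114 mm over their backs; the gripper's body (76 mm by 85 mm) begins 54 mm behind the grasp point. The pads swing forward as they close: fully open they stand 13 mm farther back than shut.
Start: joints at [1.29, 0.332, -0.065, 1.46, 0.022, 1.35, -0.088], TCP at [0.159, -0.604, 0.231] pointing down, gripper open.
Joint ranges: [-2.6, 2.6], [-0.5, 2.12], [-1.47, 1.34], [0.16, 2.42], [-1.27, 4.41], [0.06, 2.06], [-2.6, 2.6]. Speed limits (rad/s): [2.22, 2.22, 2.79, 2.79, 3.14, 3.14, 3.14].

## Interface

Orientations are given as a unit quaternion [w, x, y, z].
In Python, from cell import arm gives the robot as it stands.
- The arm moves only by the tool play_rows, never from a script. Its argument "targets" is a list of rows, each an object with "slide": the shift along the world's x, y, z in units of 400 mm (1.0 is 400 mm), a list of three; "turn": the turn, a rotation vector about the world's x, y, z in units of 180 degrees (1.0 is 180 degrees), a list of three. A call has 1 to 20 rows; each row shifts and turns the commanded pose from where the row before left it; what a row does not reach is not made up. A row lasts 1/8 s, in which the tool goes at most 62.5 mm and 10.7 degrees, less where a joint would pass 70% of its speed; a pose out of reach is approached as far as the arm can. A call with a number of a shift or a turn outside -1 to 1 is refused whole. A call with a gripper value outside its range is refused whole. "fingers" is the opening in per cent of the stroke, from 0 (shut) to 100 (fully open), set as the call begins (left out, the last holds). The fingers move at their own pace and stop on an object; the grip force is fixed at half the most. Time passes only in rows, so rows that do not move let the fingers close. It gives the time, the measured TCP pose, the force, the opening and the grip force at its end, in the units of the state.
- arm.observe(): the state, without advancing time (a new reading comes with each control period).
- arm.camera(name): name is "scene" or "top" or "wrist"; returns a dict with "img" (384x512x3 uint8, blue, green, red), "range_z" (384x512 float32, m along the optical axis (not along the pixel's ray), 0 where there is no reading), "fx", "fy", "cx", "cy" (pixels), "world_from_camera" (4x4, takes a point from camera to world coordinates). Camera axes: x right, y up, looking along -z (the intrinsics and any distortion apply to the point x, -y, -z); pixel columns grow to the right and rows downward; lengths in m; the calibration is good to about 2 mm. A picture is of the moment at which its call begins.
- arm.finish_job(): hands the job in; it is judged then, once.
The state is a dict: "time": time; "joint_positions": joint angles; "qd": joint speeds; "effort": joint torques, N m; "position": TCP position; "eef_rot": TCP orientation; "wrist_force": force on the tool from outside, world axes, zero at the start; "ft_torque": the same for the moment, N m; "opening": finger opening in m; "gripper_force": force on a finger pad.
Only numpy, scipy, OpenCV 4.12 (cv2) and the standard library are available. Lean on these libraries where they do the work, as an engineer would, in place of code of your own. Each camera call takes 0.05 s, during which the arm holds its last target. There are 200 camera calls.

## Working session

There is one attempt and no reset: what is moved stays moved. The work goes in short steps, Python scripts to look and compute and a tool call to move; the robot and the scene stay as the last step left them, time stands still between calls to the robot, and variables do not carry over. Pictures are saved under pics/ and viewed, at most 10 in all, crops included, and the job is handed in when it is done.

Besides the shell and the picture viewer there is one more tool, called after "Request:" in YAML: its name, and indented under it one key for each argument. play_rows: Moves the arm, as the interface text tells. Its arguments: {"type":"object","properties":{"targets":{"type":"array","items":{"type":"object","properties":{"slide":{"type":"array","items":{"type":"number"}},"turn":{"type":"array","items":{"type":"number"}}}}},"fingers":{"type":"number"}},"required":["targets"]}

```bash
mkdir -p pics; cat > h.py <<'E'
import numpy as np, cv2
from cell import arm
def cloud(c):
    h,w=c["range_z"].shape; v,u=np.mgrid[:h,:w]; d=c["range_z"]
    p=np.stack([(u-c["cx"])/c["fx"]*d,-(v-c["cy"])/c["fy"]*d,-d],-1)
    T=np.array(c["world_from_camera"]); return p@T[:3,:3].T+T[:3,3]
E
python3 - <<'E'
from h import *
for n in("top","scene"):
    c=arm.camera(n); cv2.imwrite(f"pics/{n}0.png",c["img"]); np.savez(f"{n}0.npz",**{k:np.array(v) for k,v in c.items()})
    print(n,[k for k in c],np.array(c["world_from_camera"])[:3,3], (c["range_z"]>0).mean())
print(arm.observe())
E
```

```text
top ['img', 'range_z', 'fx', 'fy', 'cx', 'cy', 'world_from_camera'] [ 0.33341967 -0.01755487  1.26866158] 0.99609375
scene ['img', 'range_z', 'fx', 'fy', 'cx', 'cy', 'world_from_camera'] [ 1.21139453 -0.51519164  0.9291553 ] 0.9843546549479166
{'time': 0.1, 'joint_positions': array([ 1.29041379,  0.33282889, -0.06470989,  1.46082256,  0.02159604,
        1.34988756, -0.08850625]), 'qd': array([ 1.29962970e-03, -9.28162835e-04, -2.29862519e-03, -2.46686281e-03,
        8.18116489e-04,  8.47808475e-05,  7.29133616e-04]), 'effort': array([ 1.41186982e-03, -6.26743627e+01,  4.92943777e-02, -3.92427421e+01,
        1.64303306e-02,  6.98411037e-03,  5.77938295e-05]), 'position': array([ 0.15925997, -0.60404025,  0.23059949]), 'eef_rot': array([-6.16887707e-04,  9.91703488e-01,  1.28544934e-01, -1.03761369e-04]), 'wrist_force': array([-0.14408851, -0.0921215 ,  0.21065354]), 'ft_torque': array([-0.02396447,  0.01287322, -0.0336447 ]), 'gripper_force': 0.0, 'opening': 0.08593920179233698}
```

View pics/top0.png

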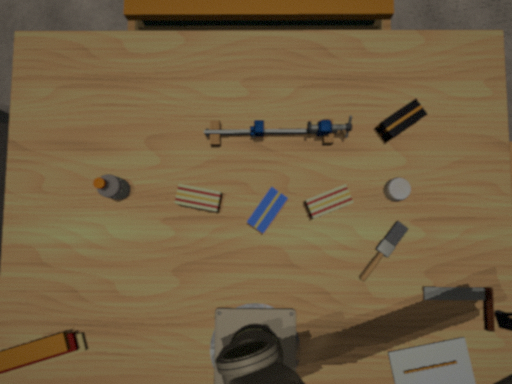

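View pics/scene0.png

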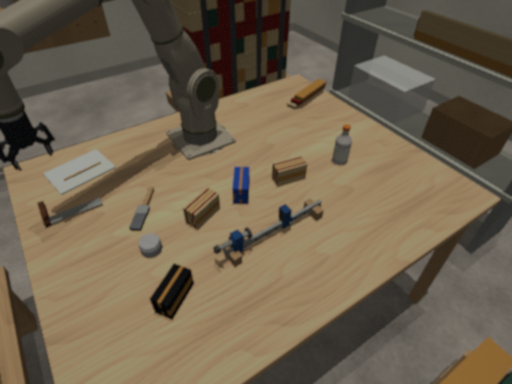

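The top view shows four block-shaped things: cream, ochre and red striped blocks at (199,198) and (329,201), a blue one at (268,210) and a black one at (401,121). The two cream-striped ones fit the description; blue and black are look-alikes. The clamp bar runs from (206,132) to (352,125), with the screw at the right (-y) and the loose jaw at (257,129).

```bash
cat >> h.py <<'E'
def rect(P,m,lo,hi):
    q=P[m&(P[...,2]>lo)&(P[...,2]<hi)]
    (c,s,a)=cv2.minAreaRect(q[:,:2].astype(np.float32)); 
    if s[0]<s[1]: a+=90; s=s[::-1]
    return np.round(c,4),np.round(s,3),round((a+90)%180-90,1),round(float(np.median(q[:,2])),4),len(q)
def box(P,x0,x1,y0,y1): return (P[...,0]>x0)&(P[...,0]<x1)&(P[...,1]>y0)&(P[...,1]<y1)
E
python3 - <<'E'
from h import *
t=dict(np.load("top0.npz")); P=cloud(t); s=dict(np.load("scene0.npz")); S=cloud(s)
for n,(u,v) in dict(L=(199,198),R=(329,201),jaw=(257,129),head=(325,128),blue=(268,210),black=(401,121),bottle=(113,187),tin=(398,189),brush=(385,248)).items(): print(n,P[v,u])
def around(n,r=.09):
    u,v=n; c=P[v,u]; return c[0]-r,c[0]+r,c[1]-r,c[1]+r
for n in((199,198),(329,201)):
    b=around(n)
    if n[0]>300: b=(b[0],b[1],b[2],b[3]-.02)
    for Q in(P,S): print(rect(Q,box(Q,*b),.06,.09))
# clamp
for nm,Q in(("top",P),("scene",S)):
    m=box(Q,.55,.75,-.35,.3)
    q=Q[m&(Q[...,2]>.03)&(Q[...,2]<.058)]; vx,vy,x0,y0=cv2.fitLine(q[:,:2].astype(np.float32),cv2.DIST_HUBER,0,.01,.01).ravel()
    print(nm,"bar",vx,vy,x0,y0,"yrange",q[:,1].min(),q[:,1].max())
    q=Q[m&(Q[...,2]>.085)&(Q[...,2]<.13)]
    k=np.round(q[:,1],2); 
    for y in np.unique(k): print(y,(k==y).sum(),q[k==y][:,0].min().round(3),q[k==y][:,0].max().round(3),q[k==y][:,2].max().round(3))
b=np.hstack([cv2.resize(t["img"][100:235,a:a+135],(400,400),interpolation=cv2.INTER_CUBIC) for a in(160,255)]); cv2.imwrite("pics/crop.png",b)
E
```

```text
L [0.42459578 0.15522864 0.07689879]
R [ 0.41775993 -0.20500249  0.07392548]
jaw [ 0.61256914 -0.00526433  0.10668023]
head [ 0.61565746 -0.19133919  0.10611897]
blue [ 0.39194748 -0.03623361  0.07874858]
black [ 0.64350891 -0.4090737   0.07457992]
bottle [0.45004655 0.3809442  0.12112129]
tin [ 0.45474662 -0.40548094  0.04345976]
brush [ 0.28753566 -0.37172913  0.01913702]
(array([0.4273, 0.16  ]), array([0.12 , 0.056]), 79.2, 0.0763, 879)
(array([0.4267, 0.1622]), array([0.123, 0.063]), 78.1, 0.0769, 433)
(array([ 0.4184, -0.2058]), array([0.121, 0.056]), -68.1, 0.0761, 892)
(array([ 0.4184, -0.2028]), array([0.124, 0.061]), -68.6, 0.0765, 569)
top bar 0.0045922394 0.99998945 0.618998 0.009976751 yrange -0.2618784943907084 0.1488064344192873
-0.27 7 0.615 0.635 0.093
-0.26 47 0.615 0.65 0.12
-0.25 16 0.618 0.632 0.098
-0.24 17 0.617 0.631 0.092
-0.23 13 0.618 0.632 0.091
-0.22 13 0.62 0.632 0.093
-0.21 23 0.609 0.639 0.106
-0.2 46 0.607 0.638 0.111
-0.19 50 0.608 0.639 0.11
-0.18 52 0.607 0.64 0.109
-0.17 19 0.609 0.636 0.093
-0.16 15 0.609 0.637 0.09
-0.15 44 0.608 0.64 0.102
-0.02 42 0.604 0.639 0.111
-0.01 56 0.604 0.639 0.111
-0.0 40 0.604 0.639 0.11
scene bar 0.016784789 -0.99985915 0.62759775 -0.08955151 yrange -0.26178154102458306 0.14914341421152588
-0.27 5 0.622 0.631 0.091
-0.26 29 0.617 0.648 0.121
-0.25 9 0.617 0.646 0.12
-0.24 13 0.618 0.635 0.091
-0.23 15 0.62 0.633 0.092
-0.22 12 0.62 0.633 0.092
-0.21 34 0.616 0.64 0.104
-0.2 49 0.609 0.642 0.107
-0.19 44 0.611 0.643 0.109
-0.18 32 0.609 0.644 0.108
-0.17 8 0.623 0.638 0.097
-0.16 10 0.62 0.63 0.09
-0.15 38 0.611 0.641 0.101
-0.14 2 0.621 0.636 0.1
-0.02 54 0.606 0.64 0.111
-0.01 38 0.605 0.641 0.109
-0.0 33 0.603 0.641 0.11
0.01 3 0.616 0.633 0.106
```

View pics/crop.png

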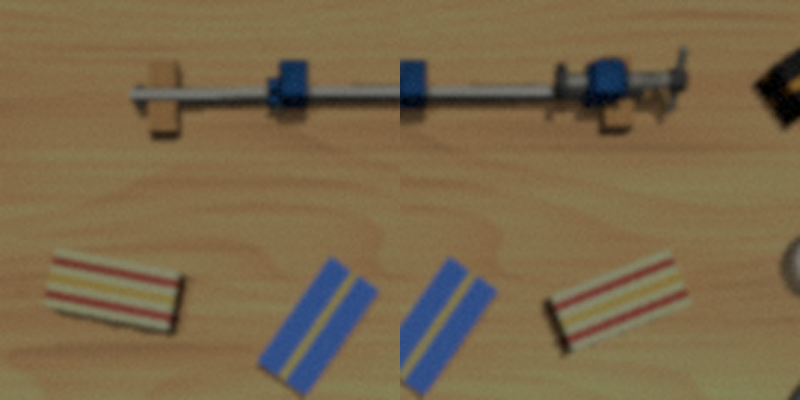

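The enlarged crop confirms it: cream, ochre and red stripes at left (115,290) and right (620,300), and the blue look-alike stands apart. Now setting out for the right one.

Request:
play_rows:
  targets:
    - {"slide": [0.054, 0.0833, 0], "turn": [0, 0, 0.0449]}
    - {"slide": [0.054, 0.0833, 0], "turn": [0, 0, 0.0449]}
    - {"slide": [0.054, 0.0833, 0], "turn": [0, 0, 0.0449]}
    - {"slide": [0.054, 0.0833, 0], "turn": [0, 0, 0.0449]}
    - {"slide": [0.054, 0.0833, 0], "turn": [0, 0, 0.0449]}
    - {"slide": [0.054, 0.0833, 0], "turn": [0, 0, 0.0449]}
    - {"slide": [0.054, 0.0833, 0], "turn": [0, 0, 0.0449]}
    - {"slide": [0.054, 0.0833, 0], "turn": [0, 0, 0.0449]}
    - {"slide": [0.054, 0.0833, 0], "turn": [0, 0, 0.0449]}
    - {"slide": [0.054, 0.0833, 0], "turn": [0, 0, 0.0449]}
    - {"slide": [0.054, 0.0833, 0], "turn": [0, 0, 0.0449]}
    - {"slide": [0.054, 0.0833, 0], "turn": [0, 0, 0.0449]}
    - {"slide": [0, 0, 0], "turn": [0, 0, 0]}
    - {"slide": [0, 0, 0], "turn": [0, 0, 0]}
  fingers: 100

```text
time: 1.85
position: [0.4181, -0.2051, 0.2311]
eef_rot: [-0.0, 0.562, 0.827, -0.0]
wrist_force: [-0.4, -0.6, 0.1]
opening: 0.0855
gripper_force: 0.0
```

```bash
cat >> h.py <<'E'
from scipy.spatial.transform import Rotation as R
def pose():
    o=arm.observe(); q=o["eef_rot"]; M=R.from_quat([q[1],q[2],q[3],q[0]]).as_matrix()
    print("t",o["time"],"pos",np.round(o["position"],4),"yaw(closing)",np.degrees(np.arctan2(M[1,1],M[0,1])).round(2),"z",M[:,2].round(3),"F",np.round(o["wrist_force"],2),"open",round(o["opening"],4),"grip",o["gripper_force"],"q",np.round(o["joint_positions"],2))
E
python3 - <<'E'
from h import *
pose(); c=arm.camera("wrist"); cv2.imwrite("pics/w1.png",c["img"]); P=cloud(c)
print(rect(P,box(P,.33,.50,-.29,-.12),.06,.09))
E
```

```text
t 1.85 pos [ 0.4181 -0.2051  0.2311] yaw(closing) 21.66 z [-0.001  0.    -1.   ] F [-0.45 -0.63  0.15] open 0.0855 grip 0.0 q [ 0.91  0.01 -0.55  1.84  0.    1.3   0.74]
(array([ 0.4183, -0.2053]), array([0.121, 0.056]), -68.0, 0.0756, 8125)
```

Request:
play_rows:
  targets:
    - {"slide": [0, 0, -0.1]}
    - {"slide": [0, 0, -0.1]}
    - {"slide": [0, 0, -0.1]}
    - {"slide": [0, 0, -0.1]}
    - {"slide": [0, 0, -0.07]}
    - {"slide": [0, 0, -0.045]}
    - {"slide": [0, 0, 0]}

```text
$.targets[0]: bad value
```

Request:
play_rows:
  targets:
    - {"slide": [0, 0, 0]}
    - {"slide": [0, 0, 0]}
    - {"slide": [0, 0, 0]}
    - {"slide": [0, 0, 0]}
    - {"slide": [0, 0, 0]}
    - {"slide": [0, 0, 0]}
  fingers: 0

```text
$.targets[0]: bad value
```

Request:
play_rows:
  targets:
    - {"slide": [0, 0, 0.03]}
    - {"slide": [0, 0, 0.05]}
    - {"slide": [0, 0, 0.05]}
    - {"slide": [0, 0, 0.02]}
    - {"slide": [0, 0, 0]}
    - {"slide": [0, 0, 0]}
    - {"slide": [0, 0, 0]}
    - {"slide": [0, 0, 0]}

```text
$.targets[0]: bad value
```

```bash
python3 -c "
from h import *
pose()"
```

```text
t 1.9 pos [ 0.4179 -0.2055  0.2311] yaw(closing) 21.61 z [-0. -0. -1.] F [-0.57  0.6   0.46] open 0.0853 grip 0.0 q [ 0.91  0.01 -0.55  1.84  0.    1.3   0.74]
```

Turn must be given in each row.

Request:
play_rows:
  targets:
    - {"slide": [0, 0, -0.1], "turn": [0, 0, 0]}
    - {"slide": [0, 0, -0.1], "turn": [0, 0, 0]}
    - {"slide": [0, 0, -0.1], "turn": [0, 0, 0]}
    - {"slide": [0, 0, -0.1], "turn": [0, 0, 0]}
    - {"slide": [0, 0, -0.07], "turn": [0, 0, 0]}
    - {"slide": [0, 0, -0.045], "turn": [0, 0, 0]}
    - {"slide": [0, 0, 0], "turn": [0, 0, 0]}

```text
time: 2.78
position: [0.4177, -0.2047, 0.0246]
eef_rot: [-0.001, 0.561, 0.827, -0.0]
wrist_force: [0.1, -0.2, -0.4]
opening: 0.0852
gripper_force: 0.0
```

Request:
play_rows:
  targets:
    - {"slide": [0, 0, 0], "turn": [0, 0, 0]}
    - {"slide": [0, 0, 0], "turn": [0, 0, 0]}
    - {"slide": [0, 0, 0], "turn": [0, 0, 0]}
    - {"slide": [0, 0, 0], "turn": [0, 0, 0]}
    - {"slide": [0, 0, 0], "turn": [0, 0, 0]}
    - {"slide": [0, 0, 0], "turn": [0, 0, 0]}
  fingers: 0

```text
time: 3.52
position: [0.4194, -0.2051, 0.0266]
eef_rot: [0.001, 0.561, 0.828, -0.0]
wrist_force: [-1.7, 0.8, 5.8]
opening: 0.0552
gripper_force: 63.9
```

```bash
python3 -c "
from h import *
pose()"
```

```text
t 3.525 pos [ 0.4194 -0.2051  0.0266] yaw(closing) 21.74 z [ 0.002 -0.001 -1.   ] F [-1.74  0.84  5.8 ] open 0.0552 grip 63.92081379890442 q [ 0.85  0.27 -0.54  2.05  0.18  0.86  0.59]
```

Request:
play_rows:
  targets:
    - {"slide": [0, 0, 0.03], "turn": [0, 0, 0]}
    - {"slide": [0, 0, 0.05], "turn": [0, 0, 0]}
    - {"slide": [0, 0, 0.05], "turn": [0, 0, 0]}
    - {"slide": [0, 0, 0.02], "turn": [0, 0, 0]}
    - {"slide": [0, 0, 0], "turn": [0, 0, 0]}
    - {"slide": [0, 0, 0], "turn": [0, 0, 0]}
    - {"slide": [0, 0, 0], "turn": [0, 0, 0]}
    - {"slide": [0, 0, 0], "turn": [0, 0, 0]}

```text
time: 4.53
position: [0.4184, -0.2044, 0.085]
eef_rot: [-0.0, 0.561, 0.828, 0.0]
wrist_force: [0.4, -0.0, -1.4]
opening: 0.0555
gripper_force: 63.9
```

```bash
python3 -c "
from h import *
f=[]
for i in range(4): arm.camera('wrist'); f.append(arm.observe()['wrist_force'])
print(np.round(f,2)); pose()"
```

```text
[[-0.07  0.13 -2.68]
 [ 1.01 -0.17 -1.89]
 [ 0.62  0.6  -2.83]
 [-0.16  0.4  -2.58]]
t 4.725 pos [ 0.4185 -0.2045  0.0852] yaw(closing) 21.76 z [-0.  0. -1.] F [-0.16  0.4  -2.58] open 0.0554 grip 63.87536644935608 q [ 0.88  0.17 -0.56  2.01  0.11  0.99  0.65]
```

Right reads about 2.4 N (~0.25 kg), so probably the lighter. Putting it back where it lay.

Request:
play_rows:
  targets:
    - {"slide": [0, 0, -0.05], "turn": [0, 0, 0]}
    - {"slide": [0, 0, -0.05], "turn": [0, 0, 0]}
    - {"slide": [0, 0, -0.03], "turn": [0, 0, 0]}
    - {"slide": [0, 0, -0.016], "turn": [0, 0, 0]}
    - {"slide": [0, 0, 0], "turn": [0, 0, 0]}
    - {"slide": [0, 0, 0], "turn": [0, 0, 0]}

```text
time: 5.48
position: [0.4189, -0.2047, 0.0273]
eef_rot: [0.0, 0.561, 0.828, 0.0]
wrist_force: [-0.2, -0.3, -1.3]
opening: 0.0556
gripper_force: 63.9
```

Request:
play_rows:
  targets:
    - {"slide": [0, 0, 0], "turn": [0, 0, 0]}
    - {"slide": [0, 0, 0], "turn": [0, 0, 0]}
    - {"slide": [0, 0, 0], "turn": [0, 0, 0]}
    - {"slide": [0, 0, 0], "turn": [0, 0, 0]}
    - {"slide": [0, 0, 0.1], "turn": [0, 0, 0]}
    - {"slide": [0, 0, 0.1], "turn": [0, 0, 0]}
    - {"slide": [0, 0, 0.1], "turn": [0, 0, 0]}
    - {"slide": [0, 0, 0.1], "turn": [0, 0, 0]}
    - {"slide": [0, 0, 0.1], "turn": [0, 0, 0]}
    - {"slide": [0, 0, 0], "turn": [0, 0, 0]}
  fingers: 100

```text
time: 6.72
position: [0.42, -0.2051, 0.2298]
eef_rot: [0.003, 0.561, 0.828, 0.0]
wrist_force: [0.0, 0.3, 0.2]
opening: 0.0853
gripper_force: 0.0
```

```bash
python3 - <<'E'
from h import *
c=arm.camera("wrist"); pose(); P=cloud(c)
print(rect(P,box(P,.33,.50,-.29,-.12),.06,.09))
E
```

```text
t 6.775 pos [ 0.4191 -0.2047  0.2279] yaw(closing) 21.75 z [ 0.002 -0.001 -1.   ] F [ 0.19  0.03 -0.59] open 0.0851 grip 0.0 q [ 0.92  0.01 -0.56  1.84  0.01  1.29  0.74]
(array([ 0.418, -0.205]), array([0.121, 0.056]), -68.0, 0.0756, 8215)
```

Request:
play_rows:
  targets:
    - {"slide": [0.0633, 0.061, 0], "turn": [0, 0, -0.0146]}
    - {"slide": [0.0633, 0.061, 0], "turn": [0, 0, -0.0146]}
    - {"slide": [0.0633, 0.061, 0], "turn": [0, 0, -0.0146]}
    - {"slide": [0.0633, 0.061, 0], "turn": [0, 0, -0.0146]}
    - {"slide": [0.0633, 0.061, 0], "turn": [0, 0, -0.0146]}
    - {"slide": [0.0633, 0.061, 0], "turn": [0, 0, -0.0146]}
    - {"slide": [0.0633, 0.061, 0], "turn": [0, 0, -0.0146]}
    - {"slide": [0.0633, 0.061, 0], "turn": [0, 0, -0.0146]}
    - {"slide": [0, 0, 0], "turn": [0, 0, 0]}
    - {"slide": [0, 0, 0], "turn": [0, 0, 0]}

```text
time: 8.02
position: [0.6205, -0.0097, 0.2256]
eef_rot: [-0.001, 0.702, 0.712, -0.001]
wrist_force: [0.0, 0.1, -0.1]
opening: 0.0856
gripper_force: 0.0
```

```bash
cat >> h.py <<'E'
def clamp(c,hi=(.098,.118)):
    P=cloud(c); m=box(P,.57,.68,-.3,.25); z=P[...,2]
    def st(n,q):
        if len(q)>20: print(n,len(q),"x %.4f..%.4f"%tuple(np.percentile(q[:,0],[2,98])),"y %.4f..%.4f"%tuple(np.percentile(q[:,1],[2,98])),"zmed %.4f"%np.median(q[:,2]))
    st("jawtop",P[m&(z>hi[0])&(z<hi[1])&(P[...,1]>-.09)]); st("headtop",P[m&(z>.1)&(z<.118)&(P[...,1]<-.165)&(P[...,1]>-.235)])
    st("shoe",P[m&(z>.07)&(z<.108)&(P[...,1]<-.12)&(P[...,1]>-.163)])
    q=P[m&(z>.045)&(z<.055)&(P[...,1]>-.135)&(abs(P[...,0]-.622)<.012)]
    vx,vy,x0,y0=cv2.fitLine(q[:,:2].astype(np.float32),cv2.DIST_HUBER,0,.01,.01).ravel(); print("bar",len(q),"dx/dy",vx/vy,"x at y=-.07",x0+(-.07-y0)*vx/vy)
E
python3 - <<'E'
from h import *
c=arm.camera("wrist"); pose(); cv2.imwrite("pics/w2.png",c["img"]); clamp(c); clamp(arm.camera("top"))
E
```

```text
t 8.075 pos [ 0.6205 -0.0102  0.2261] yaw(closing) 0.71 z [-0.001 -0.    -1.   ] F [-0.62 -0.37 -0.21] open 0.0854 grip 0.0 q [ 0.46  0.41 -0.68  1.45  0.26  1.38 -0.22]
jawtop 1526 x 0.6053..0.6393 y -0.0227..0.0047 zmed 0.1052
headtop 89 x 0.6116..0.6364 y -0.1795..-0.1765 zmed 0.1015
shoe 782 x 0.6081..0.6402 y -0.1536..-0.1444 zmed 0.0876
bar 2432 dx/dy -0.013660402 x at y=-.07 0.6232183
headtop 119 x 0.6081..0.6385 y -0.2058..-0.1784 zmed 0.1045
shoe 62 x 0.6068..0.6396 y -0.1612..-0.1461 zmed 0.0923
bar 141 dx/dy -0.025704635 x at y=-.07 0.62468904
```

View pics/w2.png

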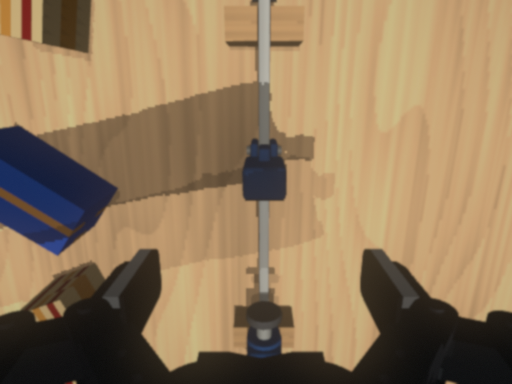

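The wrist view shows the jaw at (264,180), the shoe at (265,315) and the bar vertical. Gap is ≈ 0.121 m, too tight once room at each end is allowed, so I will open it by about 31 mm.

Request:
play_rows:
  targets:
    - {"slide": [0.0045, 0.003, -0.09], "turn": [0, 0, 0]}
    - {"slide": [0, 0, -0.1], "turn": [0, 0, 0]}
    - {"slide": [0, 0, -0.1], "turn": [0, 0, 0]}
    - {"slide": [0, 0, -0.06], "turn": [0, 0, 0]}
    - {"slide": [0, 0, -0.04], "turn": [0, 0, 0]}
    - {"slide": [0, 0, 0], "turn": [0, 0, 0]}
    - {"slide": [0, 0, 0], "turn": [0, 0, 0]}

```text
time: 9.0
position: [0.6236, -0.0082, 0.0722]
eef_rot: [0.001, 0.703, 0.712, 0.001]
wrist_force: [-0.2, -0.5, 0.4]
opening: 0.0853
gripper_force: 0.0
```

Request:
play_rows:
  targets:
    - {"slide": [0, 0, 0], "turn": [0, 0, 0]}
    - {"slide": [0, 0, 0], "turn": [0, 0, 0]}
    - {"slide": [0, 0, 0], "turn": [0, 0, 0]}
    - {"slide": [0, 0, 0], "turn": [0, 0, 0]}
    - {"slide": [0, 0, 0], "turn": [0, 0, 0]}
    - {"slide": [0, 0, 0], "turn": [0, 0, 0]}
    - {"slide": [0, 0, 0], "turn": [0, 0, 0]}
    - {"slide": [0, 0, 0], "turn": [0, 0, 0]}
  fingers: 0

```text
time: 10.0
position: [0.6233, -0.0081, 0.0715]
eef_rot: [0.0, 0.703, 0.712, 0.0]
wrist_force: [-0.2, 0.6, 4.9]
opening: 0.0354
gripper_force: 62.8
```

```bash
python3 -c "
from h import *
pose()"
```

```text
t 10.0 pos [ 0.6233 -0.0081  0.0715] yaw(closing) 0.73 z [ 0.001 -0.    -1.   ] F [-0.22  0.64  4.89] open 0.0354 grip 62.7777099609375 q [ 0.43  0.54 -0.64  1.61  0.35  1.1  -0.29]
```

Request:
play_rows:
  targets:
    - {"slide": [0, 0.015, 0], "turn": [0, 0, 0]}
    - {"slide": [0, 0.02, 0], "turn": [0, 0, 0]}
    - {"slide": [-0.001, 0.02, 0], "turn": [0, 0, 0]}
    - {"slide": [0, 0.015, 0], "turn": [0, 0, 0]}
    - {"slide": [0, 0.01, 0], "turn": [0, 0, 0]}
    - {"slide": [0, 0, 0], "turn": [0, 0, 0]}
    - {"slide": [0, 0, 0], "turn": [0, 0, 0]}

```text
time: 10.88
position: [0.6229, 0.0232, 0.0715]
eef_rot: [0.001, 0.703, 0.711, -0.0]
wrist_force: [-1.3, -2.9, 5.8]
opening: 0.0354
gripper_force: 63.0
```

Request:
play_rows:
  targets:
    - {"slide": [0, 0, 0], "turn": [0, 0, 0]}
    - {"slide": [0, 0, 0], "turn": [0, 0, 0]}
    - {"slide": [0, 0, 0], "turn": [0, 0, 0]}
    - {"slide": [0, 0, 0], "turn": [0, 0, 0]}
    - {"slide": [0, 0, 0], "turn": [0, 0, 0]}
    - {"slide": [0, 0, 0.1], "turn": [0, 0, 0]}
    - {"slide": [0, 0, 0.1], "turn": [0, 0, 0]}
    - {"slide": [0, 0, 0.1], "turn": [0, 0, 0]}
    - {"slide": [0, 0, 0.1], "turn": [0, 0, 0]}
    - {"slide": [0, 0, 0], "turn": [0, 0, 0]}
    - {"slide": [0, 0, 0], "turn": [0, 0, 0]}
  fingers: 100

```text
time: 12.25
position: [0.6223, 0.0238, 0.2304]
eef_rot: [-0.0, 0.703, 0.712, -0.0]
wrist_force: [-0.3, 0.1, -1.0]
opening: 0.0856
gripper_force: 0.0
```

```bash
python3 - <<'E'
from h import *
c=arm.camera("wrist"); pose(); clamp(c)
E
```

```text
t 12.3 pos [0.6221 0.0237 0.2298] yaw(closing) 0.73 z [-0.001 -0.    -1.   ] F [-0.99 -0.18 -0.4 ] open 0.0851 grip 0.0 q [ 0.41  0.41 -0.69  1.44  0.26  1.39 -0.28]
jawtop 1479 x 0.6054..0.6388 y 0.0085..0.0361 zmed 0.1052
shoe 759 x 0.6086..0.6404 y -0.1530..-0.1442 zmed 0.0872
bar 2337 dx/dy -0.013644545 x at y=-.07 0.6232045
```

Gap is now 0.152 m, mid at about (0.623, -0.068). On to the left blank.

Request:
play_rows:
  targets:
    - {"slide": [-0.061, 0.0428, 0], "turn": [0, 0, -0.008]}
    - {"slide": [-0.061, 0.0428, 0], "turn": [0, 0, -0.008]}
    - {"slide": [-0.061, 0.0428, 0], "turn": [0, 0, -0.008]}
    - {"slide": [-0.061, 0.0428, 0], "turn": [0, 0, -0.008]}
    - {"slide": [-0.061, 0.0428, 0], "turn": [0, 0, -0.008]}
    - {"slide": [-0.061, 0.0428, 0], "turn": [0, 0, -0.008]}
    - {"slide": [-0.061, 0.0428, 0], "turn": [0, 0, -0.008]}
    - {"slide": [-0.061, 0.0428, 0], "turn": [0, 0, -0.008]}
    - {"slide": [0, 0, 0], "turn": [0, 0, 0]}
    - {"slide": [0, 0, 0], "turn": [0, 0, 0]}

```text
time: 13.55
position: [0.4275, 0.1602, 0.2304]
eef_rot: [-0.0, 0.771, 0.637, -0.0]
wrist_force: [0.0, -1.0, 0.3]
opening: 0.085
gripper_force: 0.0
```

```bash
python3 - <<'E'
from h import *
c=arm.camera("wrist"); pose(); P=cloud(c)
print(rect(P,box(P,.34,.51,.07,.25),.06,.09))
E
```

```text
t 13.6 pos [0.4277 0.1601 0.2305] yaw(closing) -10.84 z [-0.001 -0.    -1.   ] F [-0.16 -0.46  0.07] open 0.085 grip 0.0 q [ 0.38 -0.   -0.82  1.85 -0.    1.3  -0.63]
(array([0.4273, 0.1609]), array([0.121, 0.056]), 79.3, 0.0756, 8219)
```

Request:
play_rows:
  targets:
    - {"slide": [0, 0.002, -0.1], "turn": [0, 0, 0]}
    - {"slide": [0, 0, -0.1], "turn": [0, 0, 0]}
    - {"slide": [0, 0, -0.1], "turn": [0, 0, 0]}
    - {"slide": [0, 0, -0.1], "turn": [0, 0, 0]}
    - {"slide": [0, 0, -0.07], "turn": [0, 0, 0]}
    - {"slide": [0, 0, -0.04], "turn": [0, 0, 0]}
    - {"slide": [0, 0, 0], "turn": [0, 0, 0]}

```text
time: 14.48
position: [0.427, 0.1614, 0.0262]
eef_rot: [-0.001, 0.771, 0.637, -0.001]
wrist_force: [-0.4, 0.5, 0.3]
opening: 0.0854
gripper_force: 0.0
```

Request:
play_rows:
  targets:
    - {"slide": [0, 0, 0], "turn": [0, 0, 0]}
    - {"slide": [0, 0, 0], "turn": [0, 0, 0]}
    - {"slide": [0, 0, 0], "turn": [0, 0, 0]}
    - {"slide": [0, 0, 0], "turn": [0, 0, 0]}
    - {"slide": [0, 0, 0], "turn": [0, 0, 0]}
    - {"slide": [0, 0, 0], "turn": [0, 0, 0]}
  fingers: 0

```text
time: 15.22
position: [0.4285, 0.1618, 0.0281]
eef_rot: [0.001, 0.771, 0.637, 0.001]
wrist_force: [0.0, -0.7, 6.7]
opening: 0.0553
gripper_force: 63.7
```

Request:
play_rows:
  targets:
    - {"slide": [0, 0, 0.03], "turn": [0, 0, 0]}
    - {"slide": [0, 0, 0.05], "turn": [0, 0, 0]}
    - {"slide": [0, 0, 0.05], "turn": [0, 0, 0]}
    - {"slide": [0, 0, 0.02], "turn": [0, 0, 0]}
    - {"slide": [0, 0, 0], "turn": [0, 0, 0]}
    - {"slide": [0, 0, 0], "turn": [0, 0, 0]}
    - {"slide": [0, 0, 0], "turn": [0, 0, 0]}
    - {"slide": [0, 0, 0], "turn": [0, 0, 0]}

```text
time: 16.23
position: [0.4271, 0.1616, 0.0866]
eef_rot: [-0.0, 0.77, 0.638, -0.0]
wrist_force: [0.1, -0.9, -5.1]
opening: 0.0559
gripper_force: 65.3
```

```bash
python3 -c "
from h import *
f=[]
for i in range(4): arm.camera('wrist'); f.append(arm.observe()['wrist_force'])
print(np.round(f,2)); pose()"
```

```text
[[ 0.73  0.13 -4.68]
 [-1.2   0.11 -5.59]
 [-0.38  0.09 -4.93]
 [ 0.32 -0.   -4.75]]
t 16.425 pos [0.4273 0.1617 0.0868] yaw(closing) -10.78 z [-0.  0. -1.] F [ 0.32 -0.   -4.75] open 0.0553 grip 65.26895999908447 q [ 0.32  0.19 -0.83  2.02  0.17  1.   -0.78]
```

Left reads about 5 N (~0.5 kg), so it is the heavier one. Raising it and carrying it over the clamp.

Request:
play_rows:
  targets:
    - {"slide": [0, 0, 0.06], "turn": [0, 0, 0]}
    - {"slide": [0, 0, 0.1], "turn": [0, 0, 0]}
    - {"slide": [0, 0, 0.1], "turn": [0, 0, 0]}
    - {"slide": [0.049, -0.0573, 0], "turn": [0, 0, 0.0064]}
    - {"slide": [0.049, -0.0573, 0], "turn": [0, 0, 0.0064]}
    - {"slide": [0.049, -0.0573, 0], "turn": [0, 0, 0.0064]}
    - {"slide": [0.049, -0.0573, 0], "turn": [0, 0, 0.0064]}
    - {"slide": [0.049, -0.0573, 0], "turn": [0, 0, 0.0064]}
    - {"slide": [0.049, -0.0573, 0], "turn": [0, 0, 0.0064]}
    - {"slide": [0.049, -0.0573, 0], "turn": [0, 0, 0.0064]}
    - {"slide": [0.049, -0.0573, 0], "turn": [0, 0, 0.0064]}
    - {"slide": [0.049, -0.0573, 0], "turn": [0, 0, 0.0064]}
    - {"slide": [0.049, -0.0573, 0], "turn": [0, 0, 0.0064]}
    - {"slide": [0, 0, 0], "turn": [0, 0, 0]}
    - {"slide": [0, 0, 0], "turn": [0, 0, 0]}

```text
time: 18.3
position: [0.623, -0.0669, 0.1905]
eef_rot: [-0.001, 0.703, 0.712, -0.0]
wrist_force: [0.6, 0.4, -4.5]
opening: 0.0555
gripper_force: 66.0
```

```bash
python3 - <<'E'
from h import *
pose()
c=arm.camera("scene"); S=cloud(c); m=box(S,.55,.72,-.17,.04)
q=S[m&(S[...,2]>.125)&(S[...,2]<.3)]; print(len(q),q.min(0),q.max(0))
c=arm.camera("wrist"); P=cloud(c); m=box(P,.58,.67,-.17,.03)&(P[...,2]>.19)&(P[...,2]<.25)
cv2.imwrite("pics/w3.png",c["img"]); print(rect(P,m,.19,.25)); clamp(c)
E
```

```text
t 18.3 pos [ 0.623  -0.0669  0.1905] yaw(closing) 0.74 z [-0.001  0.001 -1.   ] F [ 0.64  0.42 -4.52] open 0.0555 grip 65.98000645637512 q [ 0.53  0.44 -0.66  1.48  0.27  1.31 -0.14]
1490 [ 0.55575189 -0.12786735  0.1606023 ] [ 0.69032699 -0.00512262  0.29991876]
(array([ 0.6248, -0.0456]), array([0.09 , 0.077]), 0.7, 0.2381, 46974)
jawtop 2542 x 0.6048..0.6389 y 0.0091..0.0350 zmed 0.1053
bar 756 dx/dy -0.012161453 x at y=-.07 0.6230314
```

View pics/w3.png

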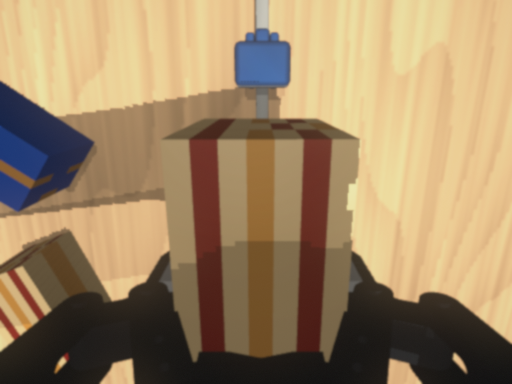

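The view shows the blank held level and in line; the jaw at (263,62) is clear ahead of its far end (260,125). Lowering now.

Request:
play_rows:
  targets:
    - {"slide": [0, -0.004, -0.03], "turn": [0, 0, 0]}
    - {"slide": [0, 0, -0.05], "turn": [0, 0, 0]}
    - {"slide": [0, 0, -0.05], "turn": [0, 0, 0]}
    - {"slide": [0, 0, -0.05], "turn": [0, 0, 0]}
    - {"slide": [0, 0, -0.05], "turn": [0, 0, 0]}
    - {"slide": [0, 0, -0.025], "turn": [0, 0, 0]}
    - {"slide": [0, 0, 0], "turn": [0, 0, 0]}
    - {"slide": [0, 0, 0], "turn": [0, 0, 0]}
    - {"slide": [0, 0, 0], "turn": [0, 0, 0]}
    - {"slide": [0, 0, 0], "turn": [0, 0, 0]}

```text
time: 19.65
position: [0.6236, -0.0692, 0.0895]
eef_rot: [0.0, 0.703, 0.712, 0.0]
wrist_force: [0.1, -0.5, -4.2]
opening: 0.0557
gripper_force: 65.9
```

```bash
python3 - <<'E'
from h import *
pose()
s=arm.camera("scene"); c=arm.camera("wrist"); S=cloud(s)
cv2.imwrite("pics/end.png",np.hstack([cv2.resize(s["img"][150:290,180:360],(400,311),interpolation=cv2.INTER_CUBIC),cv2.resize(c["img"],(400,311))]))
for n,Q in(("s",S),("w",cloud(c))):
    q=Q[box(Q,.585,.66,-.135,.0)&(Q[...,2]>.115)&(Q[...,2]<.142)]; print(n,len(q),np.percentile(q,[1,50,99],axis=0).round(4).tolist())
clamp(c)
t=arm.camera("top"); P=cloud(t); print(rect(P,box(P,.33,.50,-.29,-.13),.06,.09))
E
```

```text
t 19.65 pos [ 0.6236 -0.0692  0.0895] yaw(closing) 0.73 z [ 0.001 -0.    -1.   ] F [ 0.13 -0.46 -4.17] open 0.0557 grip 65.92200994491577 q [ 0.52  0.53 -0.63  1.59  0.33  1.14 -0.18]
s 484 [[0.5907, -0.129, 0.1155], [0.6294, -0.0984, 0.1376], [0.6569, -0.01, 0.1414]]
w 41417 [[0.5899, -0.0811, 0.1213], [0.6221, -0.0401, 0.1367], [0.655, -0.0097, 0.1393]]
jawtop 9151 x 0.5848..0.6601 y -0.0625..0.0315 zmed 0.1055
bar 739 dx/dy 0.040075235 x at y=-.07 0.6194034
(array([ 0.439 , -0.2584]), array([0.055, 0.008]), 19.3, 0.0761, 49)
```

View pics/end.png

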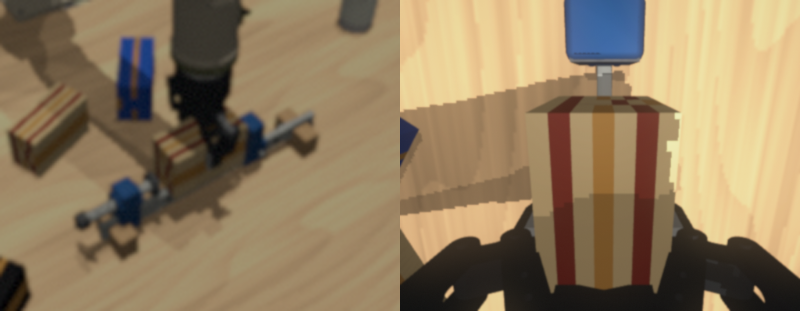

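The blank sits between the jaws at right (600,190), with bar showing at its jaw end (605,80). By the ranges it is about 15 mm clear at each end, its top at 137 mm, so the underside is about 11 mm above the bar. Handing in.

```bash
python3 -c "
from h import *
print(arm.finish_job())"
```

```text
the job is handed in; nothing more can be done
None
```

The job is handed in, with no verdict returned: the heavier blank (the left one, about 0.5 kg against 0.25 kg) is held level in line with the bar, about 11 mm above it and about 15 mm clear of shoe and jaw (gap opened from 121 to 152 mm), and the lighter one is back where it lay.

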